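# Drive a worn guide bush out of a clamped block with a drift

## Task

Get the worn bush out of the bored block clamped on the press-out stand: take the stout drift from the wooden holder, feel its nose into the bore and push the bush down through the block until it drops into the pan. Nobody measured where the block lies under its straps, so go gently and never force the drift against the block. Then put the drift back in its hole, fully home, and leave the slim punch and the oil bottle as they are.

Things in the scene. Friction and masses are not known exactly. Their poses are not given: they have to be found in the camera images.
- stand: Press-out stand, fixed; base plate 150 (x) x 170 (y) x 12 mm; origin: centre of its underside. Two cheeks (y +-41 to 75, 60 high) carry a grey block 58 x 62 mm, top face at z 100. Through it a vertical bore d17, 40 long, sharp-edged. The block was clamped by eye: the bore's axis lies up to 8 mm from the stand's origin in its x, 6 mm in its y. Star knobs on both y sides reach z 100.
- bush (a joint): Brass bush, d16, hole d7, 24 long, in the bore: how far down it sits, in m. It starts at 0 to 0.006 (its top 5 to 11 mm below the block's top) and moves stiffly, gripped by two spring plungers in the block's -x and +x faces: about 13 N to push. Its grip ends at about 0.020; then it falls freely and stands in the pan below the bore at 0.0565.
- holder: Wooden tool holder, fixed, 52 (x) x 112 (y) x 70 mm high, origin: centre of its underside. Two blind holes d16.5, 65 deep, at x 0, y +-29 mm. In one stands the drift, in the other the punch, nose down (which is where changes), collars on the wood, shanks up.
- drift: The stout steel drift, upright, z up along it, origin: end of its nose, 10 mm above the bench when home. Nose d15, 60 long, its last 2.5 mm tapering to a flat end d9; then a collar d27, 7 thick; a square shank 19 x 19 mm from 67 to 137 mm above the origin, sides along its x and y (this is where to grip it); round head to 143. About 0.3 kg.
- punch: The slim pin punch in the other hole, told from the drift by its thinner and shorter square shank (11 mm wide against 19). Origin: end of its nose, 10 mm above the bench; z up. Its nose ends in a pin d5 that slips through the bush's hole. Its head ends 138 mm above the bench. Must stay.
- oil_bottle: Translucent dropper bottle with a red tip, d41, 120 mm tall, loose, origin: centre of its underside. A bystander near the stand.
There are look-alikes about, which are no part of the job. Leave any blue look-alike of the drift alone.

How it is judged:
On the way, in this order (a step that is already met when the one before it is completed fails the run):
1. the drift is drawn out of the holder (z of drift in the frame of holder above 0.072 m), for 0.1 s.
2. with the drift's nose in the bore, the bush has dropped out of the block into the pan (value of joint bush above 0.05 m and z of drift in the frame of stand below 0.09 m and horizontal distance between drift and stand below 0.012 m), for 0.1 s.
At the end, for the whole second after the job is handed in: the bush stands in the pan (over 50 mm down); the drift stands upright (within 0.1 rad) and at rest in the hole it came from, home to 4 mm, within 8 mm of where it stood (value of joint bush above 0.05 m and distance of drift from where it was at the start of the episode below 0.008 m and z of drift in the frame of holder below 0.014 m and angle between drift's own z axis and vertical below 0.1 rad and linear speed of drift below 0.02 m/s); the robot touches nothing.
It fails at once if the drift presses on the block, the bush or the stand with over 25 N (contact force between drift and stand above 25 N).
It fails at once if the punch is shifted by over 15 mm (distance of punch from where it was at the start of the episode above 0.015 m).
It fails at once if the oil bottle is shifted by over 30 mm (distance of oil_bottle from where it was at the start of the episode above 0.03 m).
It also fails if it takes over 67 s, if anything falls off the work surface, if the arm or the gripper's body presses on something with over 40 N, if the wrist force passes 120 N, or if a joint passes its speed limit or range.

## Robot

A 7-joint arm with a two-finger parallel gripper is mounted at the origin on the work surface; the furniture and walls round the work are solid. World frame = base frame: x ahead of the robot, y to its left, z up, the work surface at z = 0. Lengths are in m, angles in rad, forces in N, time in s.
With the tool pointing down it reaches from about 0.35 to 0.9 m from the base axis. Payload 19.9 kg.
Tool frame: the origin (TCP) lies at the very end of the fingers, on their centre line; the grasp point (between the pads) lies 19 mm behind it (grasp_offset is the distance from the TCP to the grasp point, in m); z points along the fingers, y is the line along which they close (so a half turn about z gives the same grasp; the last joint's range is limited). The gripper opens to 94 mm and grips with 3 to 60 N. Pads are 16 mm wide; open, the fingers measure 119 mm over their backs; the gripper's body (75 mm by 177 mm) begins 78 mm behind the grasp point.
Start: joints at [1.23, 0.417, -0.01, 1.614, 0.005, 1.111, -0.053], TCP at [0.184, -0.597, 0.205] pointing down, gripper open.
Joint ranges: [-2.81, 2.81], [-0.39, 2.02], [-1.27, 1.25], [0.06, 2.57], [-1.19, 4.33], [0.19, 2], [-2.82, 2.82]. Speed limits (rad/s): [1.89, 1.89, 2.39, 2.39, 3.01, 3.01, 3.01].

## Interface

Orientations are given as a rotation vector (axis times angle).
In Python, from rig import * gives the robot as it stands.
- The arm moves only by the tool carry_out, never from a script. Its argument "rows" is one flat list of numbers, 4 for each row, row after row: the shift along the world's x, y, z in m, then the turn about the world's z in degrees. A call has 1 to 10 rows; each row shifts and turns the commanded pose from where the row before left it; what a row does not reach is not made up. A row lasts 1/12 s, in which the tool goes at most 41.7 mm and 7.16 degrees, less where a joint would pass 70% of its speed; a pose out of reach is approached as far as the arm can. A call with a gripper value outside its range is refused whole. "jaw" is the opening, from 0 (shut) to 1 (fully open), set as the call begins (left out, the last holds). The fingers move at their own pace and stop on an object; the grip force is fixed at half the most. Time passes only in rows, so rows that do not move let the fingers close. It gives the time, the measured TCP pose, the force, the opening and the grip force at its end, in the units of the state.
- state(): the state, without advancing time (a new reading comes with each control period).
- grab_frame(name): name is "scene" or "top"; returns the picture (480x640x3 uint8, blue, green, red); there is no depth.
- camera_model(name): a dict with "fx", "fy", "cx", "cy" (pixels), "eye" and "orientation" of the camera in the world. Camera axes: x right, y up, looking along -z (the intrinsics and any distortion apply to the point x, -y, -z); pixel columns grow to the right and rows downward; lengths in m; the calibration is good to about 2 mm. A picture is of the moment at which its call begins. camera_model takes no time and is no camera call.
- finish_job(): hands the job in; it is judged then, once.
The state is a dict: "time": time; "joints": joint angles; "joint_vel": joint speeds; "tau": joint torques, N m; "tcp_pos": TCP position; "ee_rot": TCP orientation; "ft_force": force on the tool from outside, world axes, zero at the start; "wrist_torque": the same for the moment, N m; "width": finger opening in m; "finger_force": force on a finger pad.
Only numpy, scipy, OpenCV 4.12 (cv2) and the standard library are available. Lean on these libraries where they do the work, as an engineer would, in place of code of your own. Each camera call takes 0.05 s, during which the arm holds its last target. There are 200 camera calls.

## Working session

There is one attempt and no reset: what is moved stays moved. The work goes in short steps, Python scripts to look and compute and a tool call to move; the robot and the scene stay as the last step left them, time stands still between calls to the robot, and variables do not carry over. Pictures are saved under pics/ and viewed, at most 10 in all, crops included, and the job is handed in when it is done.

Besides the shell and the picture viewer there is one more tool, called as name(argument=value, ...), one argument or row to a line, values as JSON. carry_out: Moves the arm, as the interface text tells. Its arguments: {"type":"object","properties":{"rows":{"type":"array","items":{"type":"number"}},"jaw":{"type":"number"}},"required":["rows"]}

```bash
mkdir -p pics; python3 - <<'E'
from rig import *
import cv2
for n in("scene","top"):
    cv2.imwrite(f"pics/{n}0.png",grab_frame(n)); print(camera_model(n))
print(state())
E
```

```text
{'fx': 611.9766624884131, 'fy': 611.9766624884131, 'cx': 321.77947427551527, 'cy': 237.595038521905, 'eye': array([0.17467546, 0.51673388, 0.63063915]), 'orientation': array([ 0.34086226, -1.12102704, -2.36233057])}
{'fx': 459.01996889853154, 'fy': 459.01996889853154, 'cx': 323.2239449395335, 'cy': 233.25415315196324, 'eye': array([ 0.45161218, -0.06154302,  0.90876149]), 'orientation': array([ 0.07373492, -0.12037858, -1.55296044])}
{'time': 0.1, 'joints': array([ 1.23051043,  0.41793579, -0.01032854,  1.61410694,  0.0047418 ,
        1.11069818, -0.05301352]), 'joint_vel': array([ 0.00030361, -0.00111052,  0.00102053,  0.00083155, -0.00070594,
        0.0017017 ,  0.00011546]), 'tau': array([ 2.77287676e-03, -8.52587557e+01,  6.40680995e-01, -4.26693141e+01,
       -4.88421775e-02,  1.63414178e-02,  8.02744853e-05]), 'tcp_pos': array([ 0.18386713, -0.59698673,  0.20487727]), 'ee_rot': array([-3.10551375e+00, -4.67482166e-01,  4.38381904e-04]), 'ft_force': array([-0.0105164 ,  0.25323112,  0.52908662]), 'wrist_torque': array([-0.02798952,  0.03876259,  0.01589815]), 'finger_force': 0.0, 'width': 0.09403285757754934}
```

View pics/scene0.png

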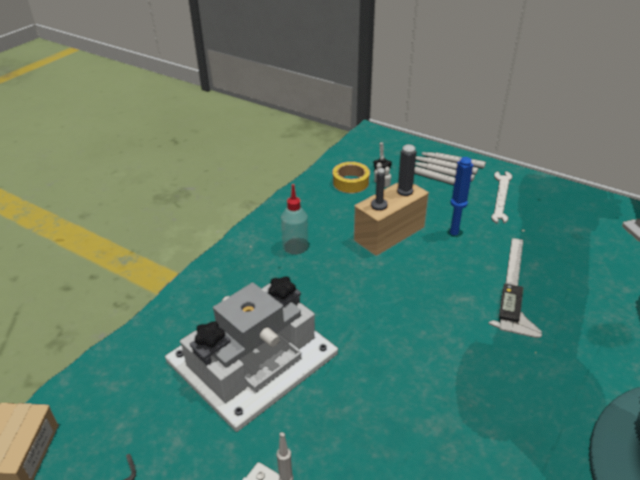

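View pics/top0.png

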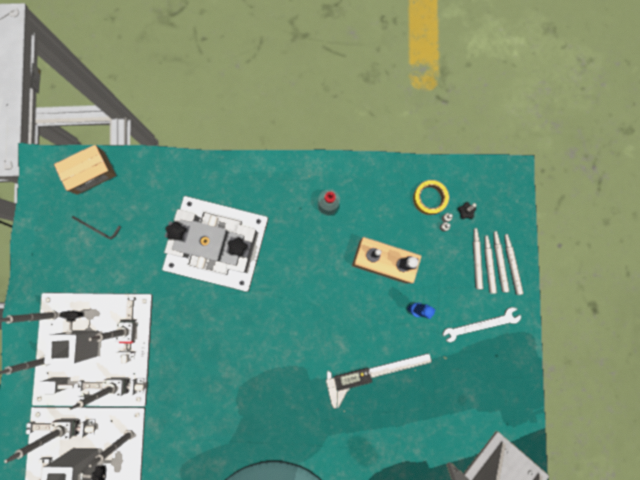

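The scene view shows the stand with its bore at about (248,309), and the holder with the punch at (380,190) and the drift at (407,170). In the top view the bore is at (204,241), the drift head at (408,263), the punch at (375,255) and the bottle at (329,200). Next I'll take enlarged crops to measure from.

```bash
cat > h.py <<'E'
import numpy as np, cv2
from scipy.spatial.transform import Rotation as R
from rig import *
def ray(n,u,v):
    c=camera_model(n); d=np.array([(u-c['cx'])/c['fx'],-(v-c['cy'])/c['fy'],-1])
    return c['eye'],R.from_rotvec(c['orientation']).apply(d)
def onz(n,u,v,z):
    e,d=ray(n,u,v); return e+d*(z-e[2])/d[2]
def proj(n,p):
    c=camera_model(n); q=R.from_rotvec(c['orientation']).inv().apply(np.array(p)-c['eye'])
    return np.array([c['cx']-c['fx']*q[0]/q[2],c['cy']+c['fy']*q[1]/q[2]])
def two(a,b):
    (e1,d1),(e2,d2)=ray("top",*a),ray("scene",*b)
    t=np.linalg.lstsq(np.c_[d1,-d2],e2-e1,rcond=None)[0]
    p,q=e1+t[0]*d1,e2+t[1]*d2
    return (p+q)/2,np.linalg.norm(p-q)
E
python3 - <<'E'
from h import *
t=cv2.imread("pics/top0.png"); s=cv2.imread("pics/scene0.png")
def c(i,x,y,w=66,h=50): return cv2.resize(i[y:y+h,x:x+w],(w*6,h*6),interpolation=cv2.INTER_CUBIC)
m=np.vstack([np.hstack([c(t,172,216),c(t,355,232)]),np.hstack([c(s,215,285),c(s,365,140)])])
cv2.imwrite("pics/crop.png",m)
print(onz("top",204,241,.1),onz("scene",248,309,.1),onz("top",408,263,.15),onz("top",375,255,.138))
E
```

```text
[0.53512318 0.12457928 0.1       ] [0.53334049 0.12962345 0.1       ] [ 0.49890244 -0.22518651  0.15      ] [ 0.51229269 -0.17183239  0.138     ]
```

View pics/crop.png

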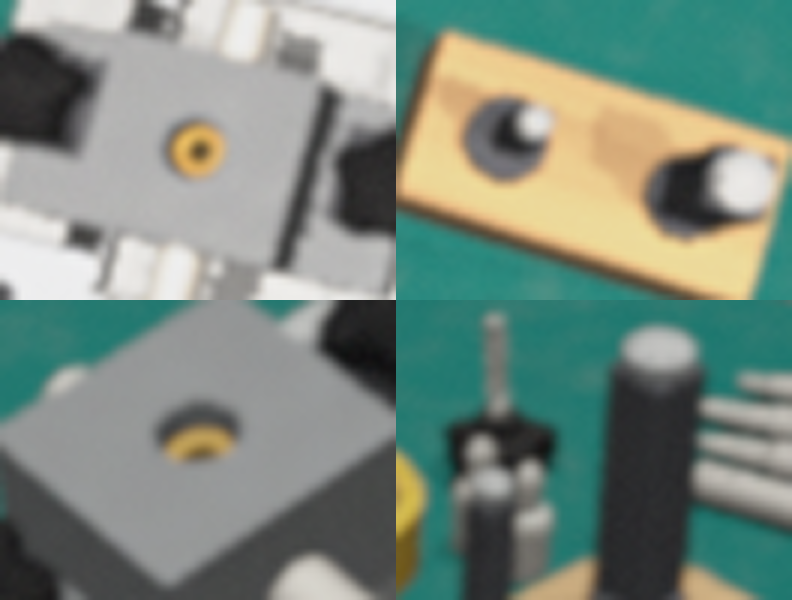

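The crops show the bore at top (204.4,240.6) and scene (247.7,306.6), and the drift head at top (412,262) and scene (408.6,148). I'll refine these with masks.

```bash
python3 - <<'E'
from h import *
t=cv2.imread("pics/top0.png"); s=cv2.imread("pics/scene0.png")
def blob(m,x,y,w,h,seed=None):
    k=np.zeros_like(m);k[y:y+h,x:x+w]=m[y:y+h,x:x+w]
    n,l,st,c=cv2.connectedComponentsWithStats(k.astype(np.uint8))
    i=1+np.argmax(st[1:,4]); return c[i],st[i],l==i
ht=cv2.cvtColor(t,cv2.COLOR_BGR2HSV);hs=cv2.cvtColor(s,cv2.COLOR_BGR2HSV)
white=lambda h:(h[...,2]>150)&(h[...,1]<60)
dt=blob(white(ht),402,252,20,20); ds=blob((hs[...,2]>110)&(hs[...,1]<60),396,140,19,16)
pt=blob(white(ht),370,246,14,14)
print('drift',dt[:2],ds[:2],two(dt[0],ds[0]),onz("top",*dt[0],.153),onz("scene",*ds[0],.153))
print('punch',pt[:2],onz("top",*pt[0],.138))
# bore: gold or dark inside block
def bore(h,x,y,w,hh):
    return blob((h[...,1]>70)|(h[...,2]<105),x,y,w,hh)
bt=bore(ht,194,231,22,20); bs=bore(hs,236,297,26,20)
print('bore',bt[:2],bs[:2],onz("top",*bt[0],.1),onz("scene",*bs[0],.1), two(bt[0],bs[0]))
# wood
wd=blob((ht[...,0]>8)&(ht[...,0]<24)&(ht[...,1]>60)&(ht[...,2]>150),340,225,100,70)
r=cv2.minAreaRect(np.argwhere(wd[2])[:,::-1].astype(np.int32)); b=cv2.boxPoints(r)
B=np.array([onz("top",*p,.07)[:2] for p in b]); print('wood',B.round(4).tolist(),B.mean(0))
for i in range(4):
    d=B[i]-B[i-1]; print(np.linalg.norm(d),np.degrees(np.arctan2(d[1],d[0])))
# block and stand plate
bl=blob((ht[...,1]<40)&(ht[...,2]>118)&(ht[...,2]<170),182,218,48,45)
r=cv2.minAreaRect(np.argwhere(bl[2])[:,::-1].astype(np.int32));print('block',r)
bo=blob((ht[...,0]<12)&(ht[...,1]>120)|(ht[...,0]>170)&(ht[...,1]>120),315,185,30,30);print('tip',bo[:2],onz("top",*bo[0],.115))
E
```

```text
drift (array([413.37383178, 261.99065421]), array([408, 257,  13,  11, 107], dtype=int32)) (array([408.53846154, 147.88461538]), array([403, 144,  12,   8,  78], dtype=int32)) (array([ 0.50132272, -0.23420151,  0.14887824]), np.float64(0.0011704950067842764)) [ 0.50052635 -0.23351366  0.153     ] [ 0.49904008 -0.22750063  0.153     ]
punch (array([377.96, 251.6 ]), array([376, 249,   5,   6,  25], dtype=int32)) [ 0.51813246 -0.17685778  0.138     ]
bore (array([204.22222222, 240.55555556]), array([200, 237,   9,   9,  63], dtype=int32)) (array([247.56565657, 306.56565657]), array([241, 302,  14,  10,  99], dtype=int32)) [0.53591529 0.12422714 0.1       ] [0.53630996 0.12664863 0.1       ] (array([0.53676852, 0.12506265, 0.09821496]), np.float64(0.0015489955103575896))
wood [[0.5003, -0.1421], [0.5513, -0.1582], [0.518, -0.267], [0.4674, -0.2501]] [ 0.50923373 -0.2043496 ]
0.11288960020309498 73.0621575157396
0.05347012597459905 -17.502432770899347
0.11379774904832282 -106.96909974027898
0.05342472466755401 161.52297801601563
block ((222.60089111328125, 249.43174743652344), (16.614408493041992, 38.1859016418457), 29.357751846313477)
tip (array([329.61797753, 196.86516854]), array([325, 192,  10,  11,  89], dtype=int32)) [ 0.61542121 -0.0949104   0.115     ]
```

carry_out(
  rows=[0.022, 0.026, 0.006, 5.6, 0.022, 0.026, 0.006, 5.6, 0.022, 0.026, 0.006, 5.6, 0.022, 0.026, 0.006, 5.6, 0.022, 0.026, 0.006, 5.6, 0.022, 0.026, 0.006, 5.6, 0.022, 0.026, 0.006, 5.6, 0.022, 0.026, 0.006, 5.6, 0.022, 0.026, 0.006, 5.6, 0.022, 0.026, 0.006, 5.6],
  jaw=0.5,
)

```text
time: 0.93
tcp_pos: [0.4047, -0.3358, 0.2657]
ee_rot: [-2.519, -1.877, 0.0]
ft_force: [0.3, -0.8, 1.2]
width: 0.0471
finger_force: 0.0
```

carry_out(
  rows=[0.019, 0.021, 0, 0, 0.019, 0.021, 0, 0, 0.019, 0.021, 0, 0, 0.019, 0.021, 0, 0, 0.019, 0.02, 0, -0.5, 0, 0, -0.02, 0, 0, 0, -0.02, 0, 0, 0, -0.02, 0, 0, 0, 0, 0],
)

```text
time: 1.68
tcp_pos: [0.4973, -0.2326, 0.2019]
ee_rot: [-2.527, -1.858, 0.004]
ft_force: [-0.9, 0.3, -1.5]
width: 0.0472
finger_force: 0.0
```

```bash
python3 - <<'E'
from h import *
s=grab_frame("scene");t=grab_frame("top");print(state()['tcp_pos'])
c=lambda i,x,y,w=80,h=100:cv2.resize(i[y:y+h,x:x+w],(400,500),interpolation=cv2.INTER_CUBIC)
cv2.imwrite("pics/c1.png",np.hstack([c(s,365,85),c(t,375,205)]))
print(proj("scene",state()['tcp_pos']))
E
```

```text
[ 0.49880149 -0.23318356  0.205523  ]
[413.20730469 114.94821625]
```

View pics/c1.png

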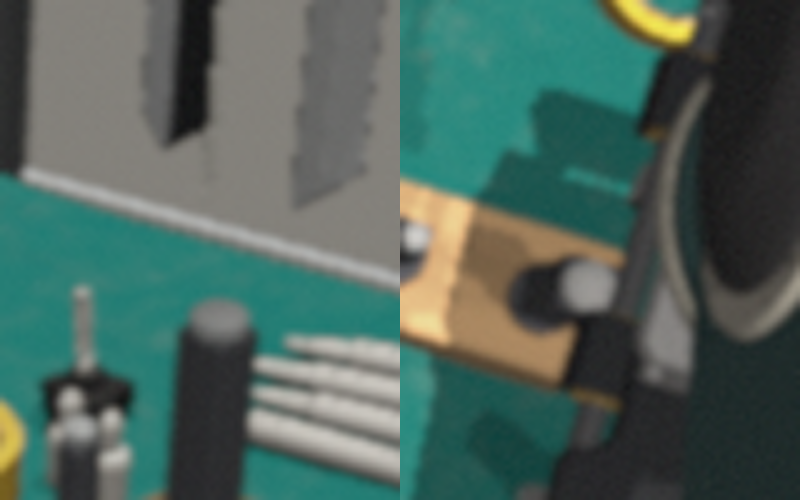

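The fingers straddle the drift as intended, with tips at scene (398,113) and (432,122) and the drift head at (409,149). I'll descend and grip.

carry_out(
  rows=[0.0015, 0.0005, -0.02, 0, 0, 0, -0.03, 0, 0, 0, -0.03, 0, 0, 0, -0.02, 0, 0, 0, -0.007, 0, 0, 0, 0, 0, 0, 0, 0, 0],
)

```text
time: 2.37
tcp_pos: [0.5013, -0.2331, 0.0999]
ee_rot: [2.531, 1.859, 0.001]
ft_force: [-0.3, -0.5, 0.0]
width: 0.0468
finger_force: 0.0
```

carry_out(
  rows=[0, 0, 0, 0, 0, 0, 0, 0, 0, 0, 0, 0, 0, 0, 0, 0, 0, 0, 0, 0, 0, 0, 0, 0],
  jaw=0.1,
)

```text
time: 2.87
tcp_pos: [0.5007, -0.2329, 0.0989]
ee_rot: [2.531, 1.86, 0.0]
ft_force: [-1.2, -0.2, 6.0]
width: 0.0188
finger_force: 30.0
```

carry_out(
  rows=[0, 0, 0.005, 0, 0, 0, 0.01, 0, 0, 0, 0.015, 0, 0, 0, 0.02, 0, 0, 0, 0.02, 0, 0, 0, 0.02, 0, 0, 0, 0.02, 0, 0, 0, 0.02, 0, 0, 0, 0.01, 0, 0, 0, 0, 0],
)

```text
time: 3.7
tcp_pos: [0.5011, -0.233, 0.2404]
ee_rot: [2.53, 1.859, 0.002]
ft_force: [0.3, 0.3, -2.6]
width: 0.0186
finger_force: 30.0
```

carry_out(
  rows=[0.001, 0.01, 0, 0, 0.003, 0.03, 0, 0, 0.004, 0.04, 0, 0, 0.004, 0.04, 0, 0, 0.004, 0.04, 0, 0, 0.004, 0.04, 0, 0, 0.004, 0.04, 0, 0, 0.004, 0.04, 0, 0, 0.004, 0.04, 0, 0, 0.003, 0.037, 0, 0],
)

```text
time: 4.53
tcp_pos: [0.5342, 0.1272, 0.237]
ee_rot: [-2.53, -1.861, 0.003]
ft_force: [1.7, -0.1, -3.0]
width: 0.0191
finger_force: 30.0
```

carry_out(
  rows=[0, 0, 0, 0, 0, 0, 0, 0, 0, 0, 0, 0, 0, 0, 0, 0],
)

```text
time: 4.87
tcp_pos: [0.5351, 0.1234, 0.2376]
ee_rot: [-2.532, -1.859, 0.002]
ft_force: [1.0, -0.3, -3.1]
width: 0.019
finger_force: 30.0
```

```bash
python3 - <<'E'
from h import *
s=grab_frame("scene");t=grab_frame("top");print(state())
c=lambda i,x,y,w=80,h=100:cv2.resize(i[y:y+h,x:x+w],(400,500),interpolation=cv2.INTER_CUBIC)
cv2.imwrite("pics/c2s.png",s);cv2.imwrite("pics/c2t.png",t)
p=state()['tcp_pos'];q=p-[0,0,.089];print(proj("scene",q),proj("top",q))
cv2.imwrite("pics/c2.png",np.hstack([c(s,210,230),c(t,165,190)]))
E
```

```text
{'time': 4.9667, 'joints': array([ 0.22430278,  0.30570239, -0.61599103,  1.7494035 ,  0.19199739,
        1.14784779, -0.75417741]), 'joint_vel': array([-0.00062606, -0.00220162, -0.00141804, -0.00413633, -0.00063853,
        0.00177129,  0.00025211]), 'tau': array([-5.99337537e-01, -6.77145553e+01, -8.02926242e+00, -4.36824381e+01,
       -5.38200221e-02, -5.13207482e-02, -3.24652065e-03]), 'tcp_pos': array([0.53535128, 0.12318476, 0.23802242]), 'ee_rot': array([-2.53299217e+00, -1.85823110e+00,  1.21919048e-03]), 'ft_force': array([ 0.72166153, -0.38106172, -3.00710402]), 'wrist_torque': array([-0.04885384, -0.06278402,  0.0097735 ]), 'finger_force': 29.99863028526306, 'width': 0.019109379635216747}
[246.34345132 275.33438866] [198.12301759 237.7167055 ]
```

View pics/c2.png

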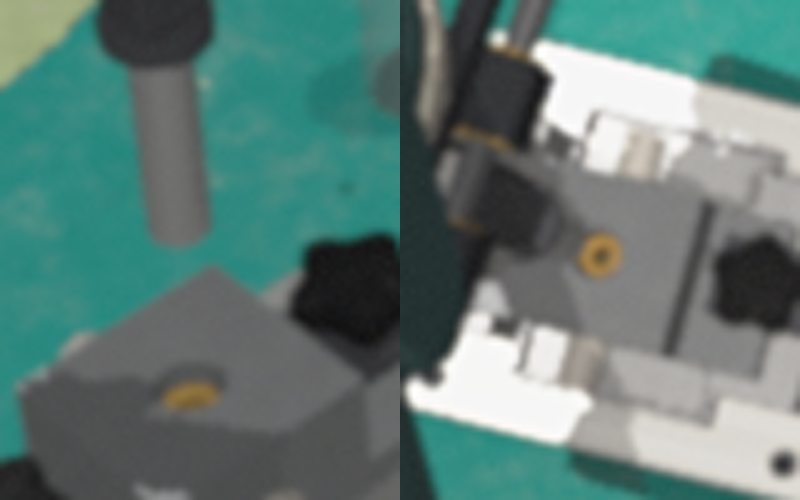

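The drift hangs straight, with its nose end at scene (246,277); kinematics predicts (246,275). I'll go down to about 4 mm above the block and compare from near.

carry_out(
  rows=[0.0007, 0.0022, -0.01, 0, 0, 0, -0.015, 0, 0, 0, -0.012, 0, 0, 0, -0.006, 0, 0, 0, -0.003, 0, 0, 0, 0, 0, 0, 0, 0, 0, 0, 0, 0, 0],
)

```text
time: 5.63
tcp_pos: [0.5365, 0.1266, 0.193]
ee_rot: [2.531, 1.86, 0.001]
ft_force: [0.7, -0.9, -2.2]
width: 0.019
finger_force: 30.0
```

```bash
python3 - <<'E'
from h import *
s=grab_frame("scene");t=grab_frame("top");S=state();print(S['tcp_pos'],S['ft_force'])
c=lambda i,x,y,w=50,h=62:cv2.resize(i[y:y+h,x:x+w],(400,496),interpolation=cv2.INTER_CUBIC)
q=S['tcp_pos']-[0,0,.089];print(proj("scene",q),proj("top",q))
cv2.imwrite("pics/c3.png",np.hstack([c(s,222,260),c(t,180,210)]))
E
```

```text
[0.5364648  0.12650466 0.19293274] [-0.31657056  0.33217234 -3.18856729]
[247.25076556 304.14585793] [202.41741945 239.97991642]
```

View pics/c3.png

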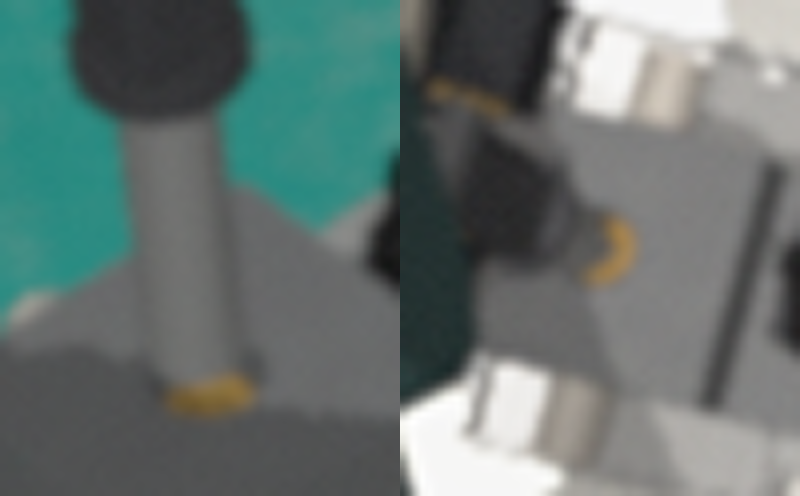

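In the scene crop the nose centre (x≈195) lies about 2 px left of the bore centre (x≈211). The top crop agrees, so I'll shift about 2 mm towards -y and then feel downwards.

carry_out(
  rows=[-0.0006, -0.0022, 0, 0, 0, 0, -0.001, 0, 0, 0, -0.001, 0, 0, 0, -0.001, 0, 0, 0, -0.001, 0, 0, 0, -0.0005, 0, 0, 0, 0, 0, 0, 0, 0, 0],
)

```text
time: 6.4
tcp_pos: [0.5356, 0.1242, 0.1879]
ee_rot: [-2.531, -1.86, 0.0]
ft_force: [0.1, -0.1, -4.1]
width: 0.019
finger_force: 30.0
```

carry_out(
  rows=[0, 0, -0.0005, 0, 0, 0, -0.0005, 0, 0, 0, 0, 0],
)

```text
time: 6.65
tcp_pos: [0.5356, 0.1242, 0.1869]
ee_rot: [-2.532, -1.86, 0.0]
ft_force: [0.1, -0.3, -3.5]
width: 0.0191
finger_force: 30.0
```

```bash
python3 - <<'E'
from h import *
S=state();print(S['time'],S['tcp_pos'],S['ft_force'],S['wrist_torque'],S['ee_rot'])
E
```

```text
6.65 [0.53556167 0.12421695 0.1868546 ] [ 0.05612875 -0.28605473 -3.5108662 ] [-0.05324692 -0.06861164  0.03736212] [-2.53150342e+00 -1.86027572e+00  2.17352712e-04]
```

carry_out(
  rows=[0, 0, -0.0005, 0, 0, 0, -0.0005, 0, 0, 0, -0.0005, 0, 0, 0, 0, 0],
)

```text
time: 6.98
tcp_pos: [0.5356, 0.1242, 0.1854]
ee_rot: [-2.532, -1.86, 0.0]
ft_force: [-0.0, -0.3, -2.9]
width: 0.0189
finger_force: 30.0
```

carry_out(
  rows=[0, 0, -0.0005, 0, 0, 0, -0.0005, 0, 0, 0, -0.0005, 0, 0, 0, 0, 0],
)

```text
time: 7.32
tcp_pos: [0.5356, 0.1242, 0.1838]
ee_rot: [-2.532, -1.86, 0.0]
ft_force: [0.2, -0.2, -2.4]
width: 0.0187
finger_force: 30.0
```

carry_out(
  rows=[0, 0, -0.0005, 0, 0, 0, -0.0005, 0, 0, 0, -0.0005, 0, 0, 0, 0, 0],
)

```text
time: 7.65
tcp_pos: [0.5356, 0.1242, 0.1824]
ee_rot: [-2.532, -1.86, -0.0]
ft_force: [0.4, -0.2, -2.8]
width: 0.0187
finger_force: 30.0
```

carry_out(
  rows=[0, 0, -0.0005, 0, 0, 0, -0.0005, 0, 0, 0, -0.0005, 0, 0, 0, 0, 0],
)

```text
time: 7.98
tcp_pos: [0.5356, 0.1242, 0.1809]
ee_rot: [-2.532, -1.86, 0.0]
ft_force: [1.8, 1.0, -1.8]
width: 0.0188
finger_force: 30.0
```

carry_out(
  rows=[0, 0, -0.0005, 0, 0, 0, -0.0005, 0, 0, 0, 0, 0],
)

```text
time: 8.23
tcp_pos: [0.5356, 0.1242, 0.1799]
ee_rot: [-2.532, -1.86, 0.0]
ft_force: [1.2, 0.5, -3.0]
width: 0.0187
finger_force: 30.0
```

A little side force has appeared on the tool (+x, +y), so I'll ease 0.4 mm that way.

carry_out(
  rows=[0.0004, 0.0002, 0, 0, 0, 0, -0.0005, 0, 0, 0, -0.0005, 0, 0, 0, 0, 0],
)

```text
time: 8.57
tcp_pos: [0.5359, 0.1243, 0.1788]
ee_rot: [-2.532, -1.86, 0.001]
ft_force: [0.6, 0.5, -2.2]
width: 0.0187
finger_force: 30.0
```

carry_out(
  rows=[0, 0, -0.0005, 0, 0, 0, -0.0005, 0, 0, 0, 0, 0],
)

```text
time: 8.82
tcp_pos: [0.5359, 0.1244, 0.1778]
ee_rot: [-2.531, -1.86, 0.0]
ft_force: [-0.0, 0.0, -2.3]
width: 0.019
finger_force: 30.0
```

carry_out(
  rows=[0, 0, -0.0005, 0, 0, 0, -0.0005, 0, 0, 0, 0, 0],
)

```text
time: 9.07
tcp_pos: [0.5359, 0.1244, 0.1768]
ee_rot: [-2.532, -1.86, 0.0]
ft_force: [-0.0, 0.4, -2.2]
width: 0.0187
finger_force: 30.0
```

carry_out(
  rows=[0, 0, -0.0005, 0, 0, 0, -0.0005, 0, 0, 0, 0, 0],
)

```text
time: 9.32
tcp_pos: [0.536, 0.1244, 0.1758]
ee_rot: [-2.532, -1.86, 0.0]
ft_force: [-0.8, -0.7, -2.2]
width: 0.0189
finger_force: 30.0
```

carry_out(
  rows=[0, 0, -0.0005, 0, 0, 0, -0.0005, 0, 0, 0, 0, 0],
)

```text
time: 9.57
tcp_pos: [0.5359, 0.1244, 0.1748]
ee_rot: [-2.531, -1.86, 0.0]
ft_force: [0.2, -0.9, -2.3]
width: 0.019
finger_force: 30.0
```

```bash
python3 - <<'E'
from h import *
s=grab_frame("scene");S=state();print(S['tcp_pos'],S['ft_force'])
q=S['tcp_pos']-[0,0,.089];print(proj("scene",q+[0,0,.06]),proj("scene",q+[0,0,.012]))
cv2.imwrite("pics/c4.png",cv2.resize(s[230:350,180:310],(650,600),interpolation=cv2.INTER_CUBIC))
E
```

```text
[0.53594287 0.12441634 0.17484152] [ 0.28743098  0.6913246  -1.80290655]
[245.53406912 277.77528987] [249.09109031 306.81295638]
```

View pics/c4.png

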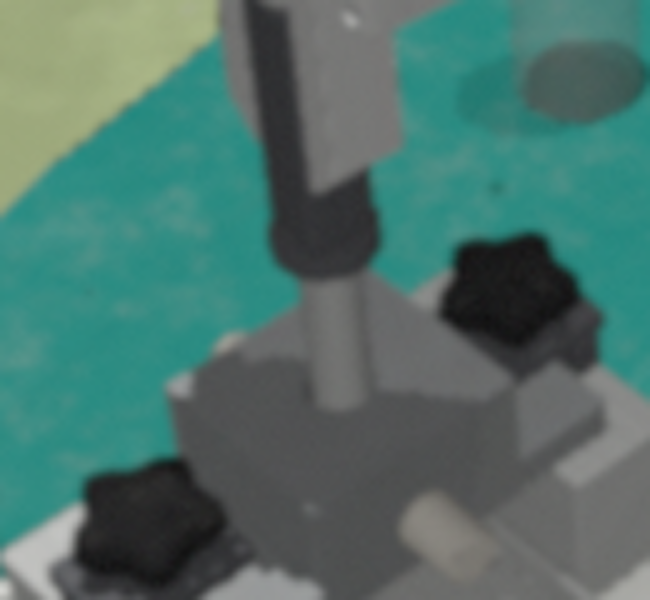

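The drift is inside the bore (rim at crop (340,405)), straight and not slipped in the hand. I'll carry on down.

carry_out(
  rows=[0, 0, -0.0005, 0, 0, 0, -0.0005, 0, 0, 0, -0.0005, 0, 0, 0, 0, 0],
)

```text
time: 9.95
tcp_pos: [0.5359, 0.1244, 0.1733]
ee_rot: [-2.532, -1.86, 0.0]
ft_force: [-0.4, 0.2, -2.9]
width: 0.0189
finger_force: 30.0
```

carry_out(
  rows=[0, 0, -0.0005, 0, 0, 0, -0.0005, 0, 0, 0, -0.0005, 0, 0, 0, 0, 0],
)

```text
time: 10.28
tcp_pos: [0.5359, 0.1244, 0.1718]
ee_rot: [-2.531, -1.86, 0.0]
ft_force: [-0.2, -0.9, -3.3]
width: 0.019
finger_force: 30.0
```

carry_out(
  rows=[0, 0, -0.0005, 0, 0, 0, -0.0005, 0, 0, 0, -0.0005, 0],
)

```text
time: 10.53
tcp_pos: [0.536, 0.1244, 0.1704]
ee_rot: [-2.532, -1.86, 0.0]
ft_force: [-1.1, -0.1, -1.9]
width: 0.0188
finger_force: 30.0
```

carry_out(
  rows=[0, 0, -0.0005, 0, 0, 0, -0.0005, 0, 0, 0, -0.0005, 0],
)

```text
time: 10.78
tcp_pos: [0.536, 0.1244, 0.1689]
ee_rot: [-2.532, -1.86, 0.0]
ft_force: [-0.2, 0.0, -0.9]
width: 0.0189
finger_force: 30.0
```

carry_out(
  rows=[0, 0, -0.0005, 0, 0, 0, -0.0005, 0, 0, 0, -0.0005, 0],
)

```text
time: 11.03
tcp_pos: [0.536, 0.1244, 0.1674]
ee_rot: [-2.532, -1.86, 0.0]
ft_force: [-0.3, -0.9, -0.9]
width: 0.019
finger_force: 30.0
```

```bash
python3 - <<'E'
from h import *
s=grab_frame("scene");S=state();print(S['tcp_pos'],S['ft_force'],S['wrist_torque'])
q=S['tcp_pos']-[0,0,.089]
for z in(.06,.067): print(proj("scene",q+[0,0,z]))
cv2.imwrite("pics/c5.png",cv2.resize(s[230:350,180:310],(650,600),interpolation=cv2.INTER_CUBIC))
E
```

```text
[0.53594837 0.12438617 0.16725863] [ 0.46165938  0.39183005 -2.51894312] [-0.02892546 -0.08018041 -0.05911553]
[246.12804809 282.50837066]
[245.59130708 278.12598163]
```

View pics/c5.png

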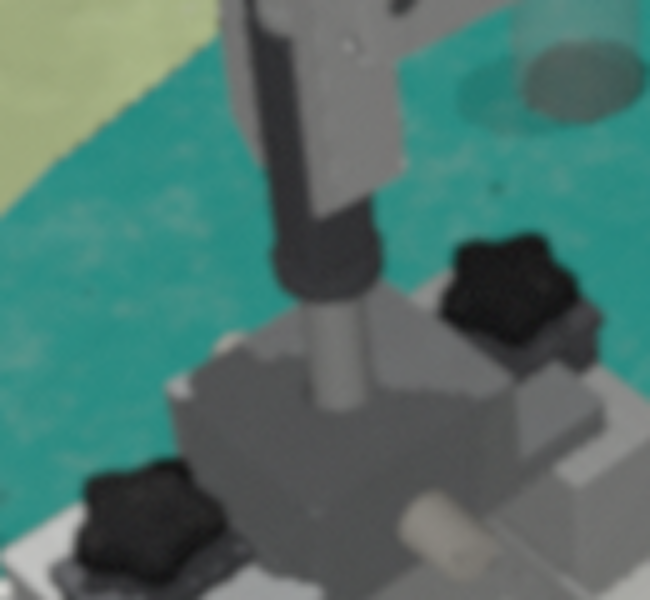

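The collar came down with the fingers (21 against 22 crop px), so there's no slip, and the side load is nil. I'll continue.

carry_out(
  rows=[0, 0, -0.0005, 0, 0, 0, -0.0005, 0, 0, 0, -0.0005, 0],
)

```text
time: 11.33
tcp_pos: [0.536, 0.1244, 0.1659]
ee_rot: [-2.532, -1.86, 0.0]
ft_force: [-0.4, 0.0, -1.1]
width: 0.019
finger_force: 30.0
```

carry_out(
  rows=[0, 0, -0.0005, 0, 0, 0, -0.0005, 0, 0, 0, -0.0005, 0],
)

```text
time: 11.58
tcp_pos: [0.536, 0.1244, 0.1644]
ee_rot: [-2.532, -1.86, 0.0]
ft_force: [-0.2, -0.5, -1.6]
width: 0.0188
finger_force: 30.0
```

carry_out(
  rows=[0, 0, -0.0005, 0, 0, 0, -0.0005, 0, 0, 0, -0.0005, 0],
)

```text
time: 11.83
tcp_pos: [0.536, 0.1244, 0.1628]
ee_rot: [-2.532, -1.86, 0.0]
ft_force: [-0.2, -0.3, -3.5]
width: 0.019
finger_force: 30.0
```

carry_out(
  rows=[0, 0, -0.0005, 0, 0, 0, -0.0005, 0, 0, 0, -0.0005, 0],
)

```text
time: 12.08
tcp_pos: [0.5361, 0.1244, 0.1614]
ee_rot: [2.532, 1.86, 0.0]
ft_force: [-0.1, -0.1, -1.7]
width: 0.0189
finger_force: 30.0
```

carry_out(
  rows=[0, 0, -0.0005, 0, 0, 0, -0.0005, 0, 0, 0, -0.001, 0, 0, 0, -0.001, 0],
)

```text
time: 12.42
tcp_pos: [0.5361, 0.1244, 0.1584]
ee_rot: [2.532, 1.86, 0.0]
ft_force: [1.4, -1.1, -2.7]
width: 0.0188
finger_force: 30.0
```

carry_out(
  rows=[0, 0, -0.001, 0, 0, 0, -0.001, 0, 0, 0, -0.001, 0, 0, 0, -0.001, 0],
)

```text
time: 12.75
tcp_pos: [0.536, 0.1244, 0.1543]
ee_rot: [2.532, 1.86, 0.0]
ft_force: [1.5, -0.8, -1.5]
width: 0.0186
finger_force: 30.0
```

carry_out(
  rows=[0, 0, -0.001, 0, 0, 0, -0.001, 0, 0, 0, -0.001, 0, 0, 0, -0.001, 0, 0, 0, 0, 0, 0, 0, 0, 0],
)

```text
time: 13.25
tcp_pos: [0.5359, 0.1244, 0.1503]
ee_rot: [-2.531, -1.86, 0.0]
ft_force: [2.7, -0.4, -4.1]
width: 0.0188
finger_force: 30.0
```

carry_out(
  rows=[0, 0, 0.002, 0, 0, 0, 0.006, 0, 0, 0, 0.01, 0, 0, 0, 0.012, 0, 0, 0, 0.015, 0, 0, 0, 0.018, 0, 0, 0, 0.018, 0, 0, 0, 0.008, 0, 0, 0, 0, 0],
)

```text
time: 14.0
tcp_pos: [0.5366, 0.1249, 0.2418]
ee_rot: [2.53, 1.86, 0.004]
ft_force: [1.1, 0.3, -3.4]
width: 0.0187
finger_force: 30.0
```

```bash
python3 - <<'E'
from h import *
s=grab_frame("scene");t=grab_frame("top");S=state();print(S['tcp_pos'],S['ft_force'],S['width'])
c=lambda i,x,y,w=50,h=62:cv2.resize(i[y:y+h,x:x+w],(400,496),interpolation=cv2.INTER_CUBIC)
cv2.imwrite("pics/c6.png",np.hstack([c(s,222,265),c(t,180,210)]))
E
```

```text
[0.53574624 0.12433754 0.23928125] [-0.38595435  0.41590031 -3.8169345 ] 0.01855870022298904
```

View pics/c6.png

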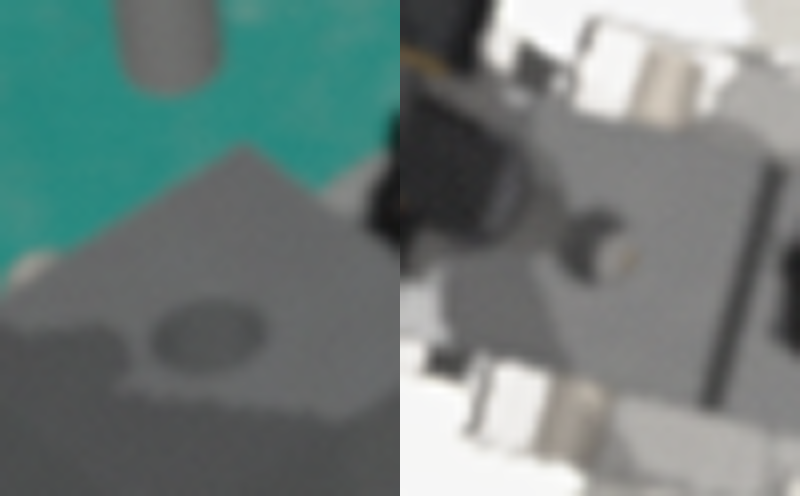

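The bore is now empty: there's no gold left near the top in either view, and it runs deep and dark. I'll take the drift back over its hole.

carry_out(
  rows=[-0.001, -0.01, 0, 0, -0.003, -0.03, 0, 0, -0.004, -0.04, 0, 0, -0.004, -0.04, 0, 0, -0.004, -0.04, 0, 0, -0.004, -0.04, 0, 0, -0.004, -0.04, 0, 0, -0.004, -0.04, 0, 0, -0.004, -0.04, 0, 0, -0.003, -0.037, 0, 0],
)

```text
time: 14.93
tcp_pos: [0.4992, -0.2356, 0.2385]
ee_rot: [-2.532, -1.858, 0.002]
ft_force: [0.1, -0.1, -2.6]
width: 0.0188
finger_force: 30.0
```

carry_out(
  rows=[0, 0, -0.015, 0, 0, 0, -0.015, 0, 0, 0, -0.015, 0, 0, 0, -0.01, 0, 0, 0, -0.005, 0, 0, 0, 0, 0, 0, 0, 0, 0, 0, 0, 0, 0],
)

```text
time: 15.6
tcp_pos: [0.5013, -0.2327, 0.1801]
ee_rot: [2.531, 1.86, 0.001]
ft_force: [-0.3, -0.2, -2.2]
width: 0.0192
finger_force: 30.0
```

carry_out(
  rows=[-0.0006, -0.0002, -0.006, 0, 0, 0, -0.008, 0, 0, 0, -0.005, 0, 0, 0, -0.001, 0, 0, 0, -0.001, 0, 0, 0, -0.001, 0, 0, 0, -0.001, 0, 0, 0, 0, 0],
)

```text
time: 16.27
tcp_pos: [0.5004, -0.2328, 0.1564]
ee_rot: [2.532, 1.86, -0.0]
ft_force: [0.6, -0.6, -3.3]
width: 0.0188
finger_force: 30.0
```

carry_out(
  rows=[0, 0, -0.001, 0, 0, 0, -0.001, 0, 0, 0, -0.001, 0, 0, 0, -0.001, 0, 0, 0, 0, 0],
)

```text
time: 16.68
tcp_pos: [0.5005, -0.2328, 0.1523]
ee_rot: [2.532, 1.86, 0.0]
ft_force: [2.0, -1.1, -3.6]
width: 0.0188
finger_force: 30.0
```

The nose is in the hole with little side force. I'll ease towards +x and lower further.

carry_out(
  rows=[0.0003, -0.0001, -0.002, 0, 0, 0, -0.003, 0, 0, 0, -0.003, 0, 0, 0, -0.003, 0, 0, 0, -0.003, 0, 0, 0, 0, 0],
)

```text
time: 17.18
tcp_pos: [0.5006, -0.2328, 0.1378]
ee_rot: [-2.531, -1.86, 0.0]
ft_force: [1.0, 0.2, -3.5]
width: 0.0191
finger_force: 30.0
```

carry_out(
  rows=[0, 0, -0.003, 0, 0, 0, -0.004, 0, 0, 0, -0.004, 0, 0, 0, -0.004, 0, 0, 0, -0.003, 0, 0, 0, 0, 0],
)

```text
time: 17.68
tcp_pos: [0.5006, -0.2328, 0.1198]
ee_rot: [-2.531, -1.86, 0.0]
ft_force: [1.6, -0.7, -2.9]
width: 0.0186
finger_force: 30.0
```

carry_out(
  rows=[0, 0, -0.003, 0, 0, 0, -0.004, 0, 0, 0, -0.004, 0, 0, 0, -0.003, 0, 0, 0, -0.002, 0, 0, 0, -0.001, 0, 0, 0, 0, 0],
)

```text
time: 18.27
tcp_pos: [0.5007, -0.2329, 0.1032]
ee_rot: [-2.531, -1.86, 0.0]
ft_force: [1.5, 0.3, -3.9]
width: 0.0188
finger_force: 30.0
```

carry_out(
  rows=[0, 0, -0.001, 0, 0, 0, -0.001, 0, 0, 0, -0.001, 0, 0, 0, -0.0005, 0, 0, 0, 0, 0],
)

```text
time: 18.68
tcp_pos: [0.5007, -0.2329, 0.0998]
ee_rot: [-2.532, -1.86, 0.0]
ft_force: [0.5, -0.5, -3.2]
width: 0.0185
finger_force: 30.0
```

carry_out(
  rows=[0, 0, -0.0005, 0, 0, 0, -0.0005, 0, 0, 0, 0, 0],
)

```text
time: 18.93
tcp_pos: [0.5007, -0.2329, 0.0989]
ee_rot: [-2.532, -1.86, 0.0]
ft_force: [1.6, -0.5, -3.0]
width: 0.0188
finger_force: 30.0
```

It's at the original grasp height, so I'll release and retreat straight up.

carry_out(
  rows=[0, 0, 0, 0, 0, 0, 0, 0, 0, 0, 0, 0, 0, 0, 0, 0, 0, 0, 0, 0],
  jaw=0.5,
)

```text
time: 19.35
tcp_pos: [0.5007, -0.2329, 0.099]
ee_rot: [2.532, 1.86, -0.0]
ft_force: [0.5, 0.5, -0.2]
width: 0.0461
finger_force: 0.0
```

carry_out(
  rows=[0, 0, 0.01, 0, 0, 0, 0.02, 0, 0, 0, 0.03, 0, 0, 0, 0.03, 0, 0, 0, 0.03, 0, 0, 0, 0.03, 0, 0, 0, 0.03, 0, 0, 0, 0, 0, 0, 0, 0, 0],
)

```text
time: 20.1
tcp_pos: [0.5012, -0.233, 0.281]
ee_rot: [2.529, 1.859, 0.002]
ft_force: [-0.1, -0.1, 0.1]
width: 0.0472
finger_force: 0.0
```

```bash
python3 - <<'E'
from h import *
s=grab_frame("scene");t=grab_frame("top");S=state();print(S['tcp_pos'],S['ft_force'],S['width'])
a=s[140:240,340:480];b=cv2.imread("pics/scene0.png")[140:240,340:480]
e=lambda i:cv2.resize(i,(400,286),interpolation=cv2.INTER_CUBIC)
d=t[200:300,150:290];d0=cv2.imread("pics/top0.png")[200:300,150:290]
cv2.imwrite("pics/c7.png",np.vstack([np.hstack([e(b),e(a)]),np.hstack([e(d0),e(d)])]))
hs=cv2.cvtColor(s,cv2.COLOR_BGR2HSV);m=((hs[...,2]>110)&(hs[...,1]<60))[140:156,396:415]
y,x=np.nonzero(m);print(x.mean()+396,y.mean()+140)
E
```

```text
[ 0.50032879 -0.23274844  0.27862658] [-0.11137644  0.26961067 -0.31946969] 0.047347014898516844
409.0175438596491 148.10526315789474
```

View pics/c7.png

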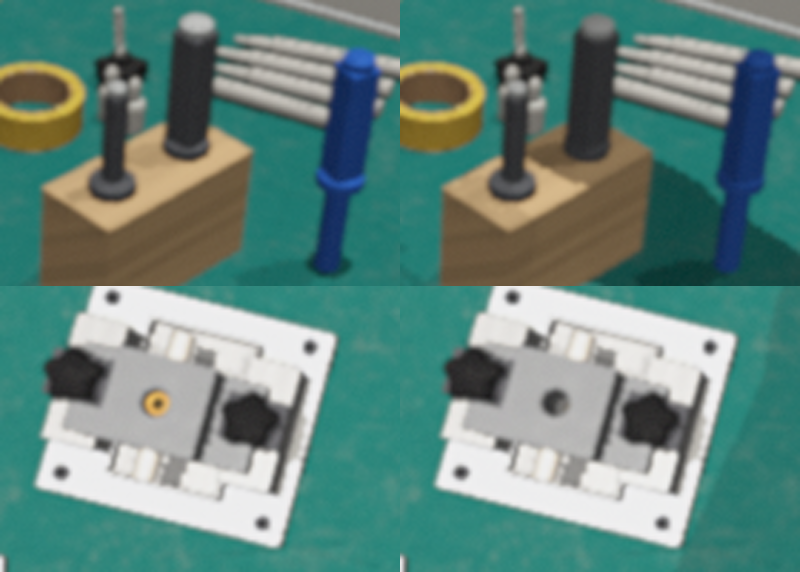

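The drift is home: its head is at scene (409,148), as at the start. The punch and blue look-alike are unmoved, and the bore at top (204,241) is empty. I'll hand in now.

```bash
python3 -c "
from rig import *
print(finish_job())"
```

```text
the job is handed in; nothing more can be done
None
```

The bush is out of the block (the bore is empty in the pictures, but I could not see into the pan and never felt the expected 13 N push), the drift is back home in its hole with the punch as it was, the bottle was never approached, and the job was handed in at about 20 s with no verdict shown.

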